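# File the kraft pack in the spring-loaded drawer and slide it shut

### The arm

A 7-joint arm with a two-finger parallel gripper is mounted at the origin on the work surface; the furniture and walls round the work are solid. World frame = base frame: x ahead of the robot, y to its left, z up, the work surface at z = 0. Lengths are in m, angles in rad, forces in N, time in s.
With the tool pointing down it reaches from about 0.4 to 0.85 m from the base axis. Payload 10.4 kg.
Tool frame: the origin (TCP) lies between the finger pads; the fingertips stand 22 mm ahead of it and the grasp point (between the pads) lies 3 mm ahead of it; z points along the fingers, y is the line along which they close (so a half turn about z gives the same grasp; the last joint's range is limited). The gripper opens to 85 mm and grips with 20 to 120 N. Pads are 22 mm wide; open, the fingers measure 114 mm over their backs; the gripper's body (76 mm by 85 mm) begins 54 mm behind the grasp point. The pads swing forward as they close: fully open they stand 13 mm farther back than shut.
Start: joints at [1.147, 0.332, -0.065, 1.46, 0.022, 1.35, -0.088], TCP at [0.244, -0.575, 0.253] pointing down, gripper open.
Joint ranges: [-2.6, 2.6], [-0.5, 2.12], [-1.47, 1.34], [0.16, 2.42], [-1.27, 4.41], [0.06, 2.06], [-2.6, 2.6]. Speed limits (rad/s): [2.22, 2.22, 2.79, 2.79, 3.14, 3.14, 3.14].

### API

Orientations are given as a unit quaternion [x, y, z, w].
In Python, from workcell import manip, camera, ticket, boxes_of, outline_of gives the robot as it stands.
- The arm moves only by the tool carry_out, never from a script. Its argument "deltas" is a list of rows, each a list of 5 numbers: the shift along the tool's x, y, z as a fraction of full scale, then the turn about the tool's z as a fraction of full scale, then the opening, from -1 (shut) to 1 (fully open), so that 0 is half open. In form: [[tx, ty, tz, spin, gripper], ...]. A call has 1 to 20 rows; each row is the pose to reach, as a shift and turn from the pose commanded when the call began, along the tool's axes at that moment; what a row does not reach only later rows make up. Full scale, the value 1, is 150 mm for a shift and 30 degrees for a turn. A row lasts 1/8 s, in which the tool goes at most 62.5 mm and 10.7 degrees, less where a joint would pass 70% of its speed; a pose out of reach is approached as far as the arm can. A call with a number of a shift or a turn outside -1 to 1 is refused whole. A call with a gripper value outside its range is refused whole. The fingers move at their own pace and stop on an object; "force" is the grip in N (left out, the last holds). Time passes only in rows, so rows that repeat a pose let the fingers close. It gives the time, the measured TCP pose, the force, the opening and the grip force at its end, in the units of the state.
- manip.get_obs(): the state, without advancing time (a new reading comes with each control period).
- camera(name): name is "scene" or "side" or "wrist"; returns a dict with "img" (384x512x3 uint8, red, green, blue), "depth" (384x512 float32, m along the optical axis (not along the pixel's ray), 0 where there is no reading), "vertical_fov" (degrees; the focal length in pixels is half the picture's height over the tangent of half this angle, whatever the lens; pixels are square), "cx", "cy" (the principal point, pixels), "R" (3x3) and "t" (3): a world point X has camera coordinates R X + t. Camera axes: x right, y down, z forward; pixel columns grow to the right and rows downward; lengths in m; the calibration is good to about 2 mm. A picture is of the moment at which its call begins.
- ticket.hand_in(): hands the job in; it is judged then, once.
Trained networks look in a picture, given as the dict that the camera call returned (one of the last four; its "shot" number tells which), for a name from the list of things; names that differ only in an ending like _2 or _b are one class to them, and where a whole thing is asked for, a point or a joint stands for the part that bears it (a point fixed in the world has none). Each returns a list of dicts, best first, with "conf" (0 to 1); they miss things now and then, are a little off and sometimes report something else, mostly with a low value. They report only what shows in the picture. A call takes as long as a camera call.
- boxes_of(query, picture): "position" ([x, y, z] in m, in world coordinates, good to about 4 mm: the middle of the surface that is visible of it).
- outline_of(query, picture): "region" (384x512 bool, what is visible of it).
The state is a dict: "clock": time; "joint_pos": joint angles; "joint_velocities": joint speeds; "tau": joint torques, N m; "position": TCP position; "ee_rot": TCP orientation; "ft_force": force on the tool from outside, world axes, zero at the start; "torque": the same for the moment, N m; "grip_width": opening from 0.0 (shut) to 1.0 (fully open); "grasp_force": force on a finger pad.
Only numpy, scipy, OpenCV 4.12 (cv2) and the standard library are available. Lean on these libraries where they do the work, as an engineer would, in place of code of your own. Each camera call takes 0.05 s, during which the arm holds its last target. There are 200 camera calls.

### The job

Put the long flat kraft pack away in the open drawer of the low wooden chest: slip one end in under the chest's top against the spring plate, push the plate back until the other end drops in behind the drawer front, and let go so that the pack lies flat on the drawer floor. Then slide the drawer fully shut with a gentle, steady push, neither slamming nor ramming it, and leave the other things on the table where they are.

Things in the scene. Friction and masses are not known exactly. Their poses are not given: they have to be found in the camera images.
- pack_center (a point): centre (half-way up) of the flat kraft-brown cardboard pack, a stiff rigid block 195 mm long (its y axis), 50 mm wide (x), 8.5 mm thick (z up); about 40 to 85 g; lies flat on the table and both ends are alike. Grasp it across the 50 mm width; any grip of some 40 N is harmless
- chest: low wooden chest with one drawer, fixed to the table, 244 mm deep, 166 mm wide, 70 mm high. Origin on the table below the middle of its mouth (the front plane); x points into the chest, away from the drawer front, z up. Its top board is 12 mm thick, its underside 58 mm above the table, that is 44 mm above the drawer floor; the board reaches 4 mm out of the front plane. A jar lid lies fixed on the top, 13 mm high
- drawer (a joint): how far the drawer is out, m: 0 = fully shut (its front against the chest), 0.150 = fully out. It runs stiffly: it takes about 7 N to move it either way and it stays where it is left; shut, it meets a hard stop, where it must not be rammed (keep below 25 N)
- bay (a point): point of the drawer: middle of its floor's front edge, at the inner face of the drawer front, 14 mm above the table. x points along the drawer into the chest (the way it shuts), y across, z up. The bay is 124 mm wide; the side walls rise 32 mm above the floor and the front (14 mm thick) 42 mm
- plate (a point): middle of the front face of the upright spring plate at the far end of the drawer, hidden below the chest's top; the plate is as wide as the bay and 28 mm high. At rest it stands 176 mm along x from bay, so the free bay is shorter than the pack. It gives way along x by up to 34 mm, pushing back with 2 N at first and 5 N at the end. Harder pushes (over 7 N) shift the drawer itself
- pull (a point): middle of the outer face of the dark steel pull bar on the drawer front (70 mm wide, 12 mm high, 12 mm proud of the front), 46 mm above the table and 26 mm before bay along x. Push here along the bay's x axis to shut the drawer
- tape: bystander: black tape roll, 48 mm across, 18 mm high, loose; origin at the centre of its underside
- cutter: bystander: dark hand tool, 136 mm long (its y axis), 27 mm wide, 24 mm high, loose; origin at the middle of its underside
- felt_lid: bystander: brown-topped jar lid, 83 mm across, 13 mm high, loose; origin at the centre of its underside

How it is judged:
By the outcome, as a careful person would: the job done as asked, in the order asked, and still so for the second after the job is handed in, with the robot touching nothing.
It also fails if it takes over 54 s, if anything falls off the work surface, if the arm or the gripper's body presses on something with over 40 N, if the wrist force passes 120 N, or if a joint passes its speed limit or range.

## Working session

There is one attempt and no reset: what is moved stays moved. The work goes in short steps, Python scripts to look and compute and a tool call to move; the robot and the scene stay as the last step left them, time stands still between calls to the robot, and variables do not carry over. Pictures are saved under pics/ and viewed, at most 10 in all, crops included, and the job is handed in when it is done.

Besides the shell and the picture viewer there is one more tool, called after "Emit:" by a JSON object that holds its "op" and its "data", one argument or row to a line. carry_out: Moves the arm, as the interface text tells. Its arguments: {"type":"object","properties":{"deltas":{"type":"array","items":{"type":"array","items":{"type":"number"}}},"force":{"type":"number"}},"required":["deltas"]}

```bash
mkdir -p pics; ls; cat > h.py <<'E'
import numpy as np, cv2
from scipy.spatial.transform import Rotation as Rn
from workcell import manip, camera, ticket, boxes_of, outline_of
def save(c,n): cv2.imwrite(f'pics/{n}.png',c['img'][:,:,::-1])
def cloud(c):
    h,w=c['depth'].shape; f=h/2/np.tan(np.radians(c['vertical_fov'])/2)
    v,u=np.mgrid[:h,:w]; d=c['depth']
    P=np.stack([(u-c['cx'])*d/f,(v-c['cy'])*d/f,d],-1)
    return (P-np.asarray(c['t']))@np.asarray(c['R'])   # R^T (P-t)
def px(c,X):
    h=c['depth'].shape[0]; f=h/2/np.tan(np.radians(c['vertical_fov'])/2)
    q=np.asarray(c['R'])@np.asarray(X)+c['t']; return q[0]/q[2]*f+c['cx'],q[1]/q[2]*f+c['cy']
def rect(c,q,zmin=-1,zmax=9):
    o=outline_of(q,c)
    if not o: return None
    P=cloud(c)[o[0]['region']&(c['depth']>0)]; P=P[(P[:,2]>zmin)&(P[:,2]<zmax)]
    return o[0]['conf'],P
E
python3 - <<'E'
from h import *
np.set_printoptions(precision=4,suppress=True)
o=manip.get_obs(); print({k:np.round(v,3) for k,v in o.items()})
ims=[]
for n in ('scene','side'):
    c=camera(n); ims.append(c['img'])
    for q in ('pack_center','chest','drawer','bay','plate','pull','tape','cutter','felt_lid'):
        b=boxes_of(q,c); r=rect(c,q)
        print(n,q,[(round(x['conf'],2),np.round(x['position'],3)) for x in b[:2]], None if r is None else (round(r[0],2),len(r[1]),r[1].min(0),r[1].max(0), cv2.minAreaRect(r[1][:,:2].astype(np.float32))))
    save(c,n)
E
```

```text
pics
{'clock': np.float64(0.0), 'joint_pos': array([ 1.147,  0.333, -0.065,  1.461,  0.022,  1.35 , -0.088]), 'joint_velocities': array([-0.001, -0.001, -0.   ,  0.   ,  0.001,  0.   , -0.002]), 'tau': array([ -0.   , -62.546,   0.049, -39.161,   0.016,   0.01 ,  -0.   ]), 'position': array([ 0.244, -0.575,  0.253]), 'ee_rot': array([ 0.98 ,  0.199, -0.   , -0.001]), 'ft_force': array([-0.251,  0.924,  0.186]), 'torque': array([ 0.017, -0.008,  0.017]), 'grasp_force': np.float64(0.0), 'grip_width': np.float64(1.002)}
scene pack_center [(0.83, array([ 0.516, -0.313,  0.005]))] (0.73, 1113, array([ 0.4702, -0.4176, -0.0011]), array([ 0.5542, -0.2208,  0.0141]), ((0.5112929344177246, -0.32094359397888184), (0.19630426168441772, 0.05159382522106171), 78.8810806274414))
scene chest [(0.98, array([0.496, 0.238, 0.072]))] (0.81, 9067, array([ 0.3211,  0.0043, -0.0025]), array([0.5773, 0.4557, 0.087 ]), ((0.449974000453949, 0.2304265946149826), (0.23140187561511993, 0.4550715386867523), 5.487275123596191))
scene drawer [(0.9, array([0.486, 0.095, 0.011]))] (0.9, 3051, array([ 0.3839,  0.0074
[... 2995 characters left out ...]
 -0.2197, -0.0037]), array([ 0.3727, -0.17  ,  0.0187]), ((0.34935641288757324, -0.19523291289806366), (0.04181849956512451, 0.0482771098613739), 26.658790588378906))
side cutter [(0.57, array([0.489, 0.104, 0.026])), (0.56, array([ 0.515, -0.126,  0.015]))] (0.59, 323, array([ 0.4646, -0.1403, -0.0019]), array([ 0.5933, -0.0755,  0.0244]), ((0.5272011160850525, -0.12961238622665405), (0.05456132814288139, 0.12190859764814377), 59.92812728881836))
side felt_lid [(0.8, array([ 0.361, -0.111,  0.012]))] (0.62, 411, array([ 0.3073, -0.1459, -0.0046]), array([ 0.4002, -0.065 ,  0.0141]), ((0.3582913279533386, -0.10713160037994385), (0.08182505518198013, 0.08230206370353699), 26.235275268554688))
```

```bash
python3 -c "
import cv2,numpy as np
a=cv2.imread('pics/scene.png');b=cv2.imread('pics/side.png')
cv2.imwrite('pics/both.png',np.vstack([cv2.resize(a,(400,300)),cv2.resize(b,(400,300))]))"
```

```text
(no output)
```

View pics/scene.png

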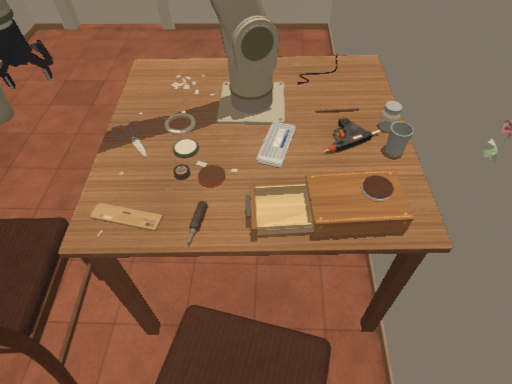

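View pics/side.png

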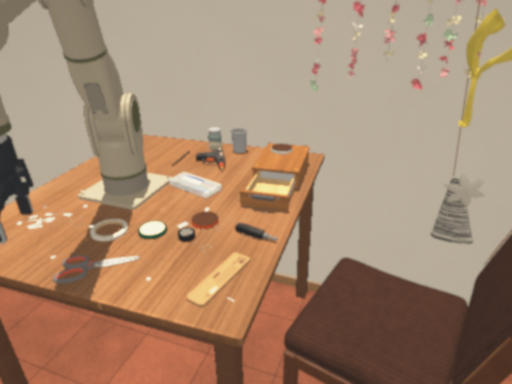

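The scene view shows the pack at (126,217), the drawer open toward -y with its pull at (248,205), and the chest top with its lid at (377,187). The bystanders are the tape (181,172), the felt lid (211,176) and the cutter (198,222). The side view confirms that the pack at (219,278) and the drawer at (270,190) are unobstructed. Next I fit the pack, chest and drawer more exactly.

```bash
python3 - <<'E'
from h import *
np.set_printoptions(precision=4,suppress=True)
def fit(P):
    (c,s,a)=cv2.minAreaRect(P[:,:2].astype(np.float32)); return np.round(c,4),np.round(s,4),round(a,2)
for n in ('scene','side'):
    c=camera(n); W=cloud(c); 
    f,P=rect(c,'pack_center',0.004,0.014); 
    m=P[:,:2].mean(0); u,s,v=np.linalg.svd(P[:,:2]-m,full_matrices=False); print(n,'pack',fit(P),m,'axis',np.degrees(np.arctan2(v[0,1],v[0,0])),np.median(P[:,2]))
    M=(W[...,2]>.064)&(W[...,2]<.076)&(W[...,1]>.1)&(W[...,1]<.5)&(W[...,0]>.38)&(W[...,0]<.62)
    M=cv2.erode(cv2.morphologyEx(M.astype(np.uint8),cv2.MORPH_OPEN,np.ones((3,3))),np.ones((1,1)))>0
    P=W[M]; print('top',fit(P),np.median(P[:,2]),P[:,:2].min(0),P[:,:2].max(0))
    # mouth edge: lowest y per x bin
    for lo in np.arange(.40,.58,.03):
        q=P[(P[:,0]>lo)&(P[:,0]<lo+.03)]
        if len(q)>5: print('  edge x',lo+.015,'y',np.percentile(q[:,1],[1,3,99]))
    M=(W[...,2]>.050)&(W[...,2]<.062)&(W[...,1]>-.02)&(W[...,1]<.06)&(W[...,0]>.38)&(W[...,0]<.60)
    P=W[M]; print('front top',fit(P),P.mean(0),len(P)); 
    if len(P)>20: print(np.degrees(np.arctan(np.polyfit(P[:,0],P[:,1],1)[0])), P.min(0),P.max(0))
    M=(W[...,2]>.008)&(W[...,2]<.02)&(W[...,1]>.0)&(W[...,1]<.2)&(W[...,0]>.41)&(W[...,0]<.57)
    P=W[M]; print('floor',fit(P),np.median(P[:,2]))
E
```

```text
scene pack (array([ 0.5113, -0.3206]), array([0.1958, 0.0524]), 78.55) [ 0.5129 -0.3191] axis 78.57641436509418 0.0086085313926809
top (array([0.4748, 0.298 ]), array([0.168 , 0.2486]), 5.23) 0.07000283689892069 [0.3838 0.1686] [0.5676 0.4274]
  edge x 0.41500000000000004 y [0.1704 0.1745 0.4146]
  edge x 0.44500000000000006 y [0.172  0.1748 0.4172]
  edge x 0.4750000000000001 y [0.1758 0.1789 0.4183]
  edge x 0.5050000000000001 y [0.1776 0.1837 0.4213]
  edge x 0.5350000000000001 y [0.1807 0.1852 0.4247]
  edge x 0.5650000000000002 y [0.182  0.1843 0.3714]
front top (array([0.5008, 0.0222]), array([0.1541, 0.0259]), 5.13) [0.5039 0.0255 0.055 ] 338
5.533949014462348 [0.4231 0.0074 0.0501] [0.5769 0.0413 0.0597]
floor (array([0.4987, 0.1144]), array([0.1466, 0.1575]), 5.13) 0.014171219006395251
side pack (array([ 0.5103, -0.3214]), array([0.1966, 0.0516]), 77.99) [ 0.5098 -0.3294] axis -101.02052372697278 0.007021572167225205
top (array([0.4749, 0.2969]), array([0.1662, 0.2533]), 5.05) 0.06784339217913907 [0.3842 0.1668] [0.5665 0.4293]
  edge x 0.41500000000000004 y [0.1686 0.1712 0.3762]
  edge x 0.44500000000000006 y [0.1709 0.1726 0.3202]
  edge x 0.4750000000000001 y [0.1722 0.1738 0.4038]
  edge x 0.5050000000000001 y [0.1761 0.1772 0.4201]
  edge x 0.5350000000000001 y [0.1787 0.1826 0.4232]
  edge x 0.5650000000000002 y [0.1815 0.182  0.3587]
front top (array([0.5002, 0.021 ]), array([0.1537, 0.0301]), 4.54) [0.5002 0.0241 0.0531] 168
5.015764729157315 [0.4236 0.006  0.05  ] [0.5762 0.0403 0.0572]
floor (array([0.4947, 0.106 ]), array([0.1475, 0.1877]), 0.54) 0.012298356887014633
```

```bash
cat >> h.py <<'E'
ex=np.array([-.0906,.9959]); bay=np.array([.4993,.0286])
def plan(p,az):
    """target TCP pos, azimuth of tool y (deg) -> deltas in units"""
    o=manip.get_obs(); R=Rn.from_quat(o['ee_rot']).as_matrix()
    d=R.T@(np.asarray(p)-o['position'])/.15
    a=np.degrees(np.arctan2(R[1,1],R[0,1])); s=-((az-a+90)%180-90)
    print('t',round(float(o['clock']),2),'pos',np.round(o['position'],4),'az',round(a,2),'F',np.round(o['ft_force'],1),'grip',np.round(o['grip_width'],3),np.round(o['grasp_force'],1),'tilt',np.round(R[:2,2],4),'j7',np.round(o['joint_pos'][6],2))
    print(' -> shift',np.round(d,3),'spin',np.round(s/30,3))
E
python3 -c "
from h import *
plan([.5095,-.328,.12],-11.6)"
```

```text
t 2.1 pos [ 0.2439 -0.5755  0.2533] az -67.04 F [-0.3 -0.2 -0.6] grip 1.001 0.0 tilt [ 0. -0.] j7 -0.09
 -> shift [ 2.274 -0.828  0.889] spin -1.848
```

Emit:
{"op": "carry_out", "data": {
  "deltas": [
    [0.35, -0.12, 0.1, -0.3, 0.5],
    [0.7, -0.25, 0.2, -0.6, 0.5],
    [1, -0.37, 0.3, -0.9, 0.5],
    [1, -0.37, 0.3, -0.9, 0.5]
  ],
  "force": 40
}}

```text
clock: 2.6
position: [0.3637, -0.4619, 0.2073]
ee_rot: [0.905, 0.426, 0.001, -0.001]
ft_force: [-0.3, -0.9, 0.8]
grip_width: 0.748
grasp_force: 0.0
```

```bash
python3 -c "
from h import *
plan([.5095,-.328,.12],-11.6)"
```

```text
t 2.6 pos [ 0.3637 -0.4619  0.2073] az -39.53 F [-0.3 -0.9  0.8] grip 0.748 0.0 tilt [0.0003 0.0026] j7 0.09
 -> shift [1.306 0.183 0.585] spin -0.931
```

Emit:
{"op": "carry_out", "data": {
  "deltas": [
    [0.4, 0.06, 0.2, -0.3, 0.5],
    [0.8, 0.12, 0.4, -0.6, 0.5],
    [1, 0.18, 0.5, -0.93, 0.5],
    [1, 0.18, 0.5, -0.93, 0.5]
  ]
}}

```text
clock: 3.1
position: [0.4792, -0.3655, 0.1318]
ee_rot: [0.776, 0.631, 0.001, -0.001]
ft_force: [-0.7, -0.8, -0.4]
grip_width: 0.752
grasp_force: 0.0
```

```bash
python3 -c "
from h import *
c=camera('wrist'); save(c,'w1')
r=rect(c,'pack_center',.004,.014)
if r: print(r[0],len(r[1]),cv2.minAreaRect(r[1][:,:2].astype(np.float32)),np.median(r[1][:,2]))
plan([.5095,-.328,.05],-11.6)"
```

```text
0.6 15864 ((0.5086506605148315, -0.32532304525375366), (0.18532997369766235, 0.05014188215136528), 78.56340026855469) 0.007967102589890526
t 3.2 pos [ 0.4769 -0.3694  0.1334] az -12.28 F [-0.9 -0.4  0.1] grip 0.752 0.0 tilt [-0.0005 -0.0005] j7 0.26
 -> shift [0.316 0.154 0.556] spin -0.023
```

View pics/w1.png

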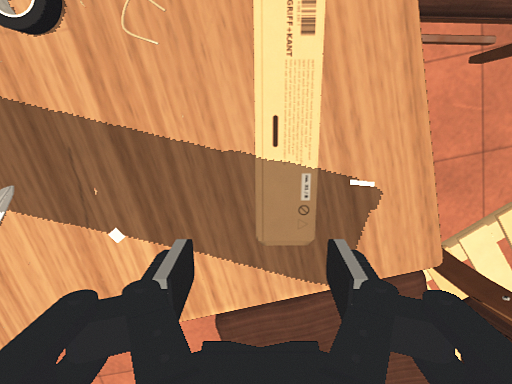

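The wrist view shows the pack running vertically at column ~285 with its near end at row 243. The fingertips straddle its line at (180,245) and (340,245).

```bash
python3 -c "
from h import *
c=camera('wrist'); o=manip.get_obs(); R=Rn.from_quat(o['ee_rot']).as_matrix()
T=(cloud(c)-o['position'])@R; m=(c['depth']>0)&(c['depth']<.3)&(T[...,2]<.06)&(abs(T[...,0])<.04)&(abs(T[...,1])<.06)
Q=T[m]; print(len(Q),Q.min(0),Q.max(0),np.percentile(Q[:,2],[50,90,98]))
for s in(-1,1):
  q=Q[(Q[:,1]*s>0)&(Q[:,2]>.0)]; print(s,q.min(0),q.max(0))
plan([.5081,-.328,.034],-11.44)"
```

```text
35345 [-0.01210647 -0.05999999 -0.0721995 ] [0.02156441 0.05998951 0.01762442] [-0.04822423 -0.0159467   0.00624814]
-1 [-1.07059472e-02 -4.55600574e-02  1.78037777e-05] [ 0.0124321  -0.0313322   0.01741836]
1 [-1.06970591e-02  3.17967041e-02  9.09957983e-06] [0.01244226 0.04587213 0.01762442]
t 3.25 pos [ 0.4766 -0.3701  0.1338] az -12.35 F [ 0.2 -0.3  0.1] grip 0.755 0.0 tilt [-0.0002 -0.0012] j7 0.26
 -> shift [0.32  0.145 0.665] spin -0.03
```

Emit:
{"op": "carry_out", "data": {
  "deltas": [
    [0.16, 0.07, 0.2, -0.03, 0.5],
    [0.32, 0.145, 0.4, -0.03, 0.5],
    [0.32, 0.145, 0.6, -0.03, 0.5],
    [0.32, 0.145, 0.6, -0.03, 0.5]
  ]
}}

```text
clock: 3.75
position: [0.5068, -0.327, 0.042]
ee_rot: [0.774, 0.633, -0.001, -0.001]
ft_force: [-0.0, -0.2, 0.6]
grip_width: 0.751
grasp_force: 0.0
```

```bash
python3 -c "
from h import *
plan([.5081,-.328,.0215],-11.44)"
```

```text
t 3.75 pos [ 0.5068 -0.327   0.042 ] az -11.41 F [-0.  -0.2  0.6] grip 0.751 0.0 tilt [-0.0033  0.0008] j7 0.15
 -> shift [-0.005  0.011  0.136] spin 0.001
```

Emit:
{"op": "carry_out", "data": {
  "deltas": [
    [0, 0.01, 0.1, 0, 0.5],
    [0, 0.01, 0.135, 0, 0.5],
    [0, 0.01, 0.135, 0, 0.5],
    [0, 0.01, 0.135, 0, 0.0],
    [0, 0.01, 0.135, 0, 0.0],
    [0, 0.01, 0.135, 0, 0.0],
    [0, 0.01, 0.135, 0, 0.0]
  ],
  "force": 30
}}

```text
clock: 4.62
position: [0.5108, -0.3266, 0.0239]
ee_rot: [0.773, 0.634, 0.0, 0.001]
ft_force: [-0.8, -1.0, 5.9]
grip_width: 0.57
grasp_force: 31.6
```

```bash
python3 -c "
from h import *
plan([.5081,-.328,.10],-11.44)"
```

```text
t 4.62 pos [ 0.5108 -0.3266  0.0239] az -11.24 F [-0.8 -1.   5.9] grip 0.57 31.6 tilt [ 0.001  -0.0008] j7 0.14
 -> shift [-0.013 -0.015 -0.508] spin 0.007
```

Emit:
{"op": "carry_out", "data": {
  "deltas": [
    [0, 0, -0.1, 0, 0.0],
    [0, 0, -0.3, 0, 0.0],
    [0, 0, -0.6, 0, 0.0],
    [0, 0, -0.8, 0, 0.0],
    [0, 0, -0.8, 0, 0.0]
  ],
  "force": 40
}}

```text
clock: 5.25
position: [0.5117, -0.3269, 0.1466]
ee_rot: [0.773, 0.634, 0.001, 0.003]
ft_force: [0.3, -0.3, -0.7]
grip_width: 0.569
grasp_force: 41.4
```

```bash
cat >> h.py <<'E'
def packT(c):
    """pack points in tool frame"""
    o=manip.get_obs(); R=Rn.from_quat(o['ee_rot']).as_matrix()
    r=outline_of('pack_center',c)
    if not r: print('no pack',c['shot']); return
    m=cv2.erode(r[0]['region'].astype(np.uint8),np.ones((3,3)))>0
    P=cloud(c)[m&(c['depth']>0)]; T=(P-o['position'])@R
    k=(abs(T[:,1])<.03)&(abs(T[:,0])<.15)&(T[:,2]>-.03)&(T[:,2]<.06); T=T[k]
    p=np.polyfit(T[:,0],T[:,2],1); r=T[:,2]-np.polyval(p,T[:,0]); g=abs(r)<.006; p=np.polyfit(T[g,0],T[g,2],1)
    print(round(float(r.std()),4),'n',g.sum(),'x',T[g,0].min(),T[g,0].max(),'y',T[g,1].min(),T[g,1].max(),'z@x0',p[1],'slope deg',np.degrees(np.arctan(p[0])),'x-dir',R[:2,0])
E
python3 -c "
from h import *
for n in('wrist','scene','side'):
  print(n); c=camera(n); packT(c)
  if n=='wrist': save(c,'w2')
plan(np.r_[bay+.03*ex,.15],5.2)"
```

```text
wrist
0.0006 n 35201 x -0.052750307891386884 0.10306017816017476 y -0.023855275903330683 0.025877579354929785 z@x0 0.014056984249375683 slope deg 0.08086364999767601 x-dir [0.19477741 0.98084699]
scene
0.0012 n 585 x -0.08332867533400115 0.09817278480609841 y -0.01802562707408571 0.02646695185500233 z@x0 0.014457212345766256 slope deg 0.008763239969850145 x-dir [0.19476526 0.98084981]
side
0.0012 n 727 x -0.09331496695307163 0.09745403730059894 y -0.022380072410357242 0.027184020645117626 z@x0 0.017022608533358696 slope deg -0.05440864951202929 x-dir [0.19475518 0.98085161]
t 5.55 pos [ 0.5097 -0.326   0.142 ] az -11.24 F [ 1.  -0.4  0.4] grip 0.565 41.4 tilt [-0.0016  0.001 ] j7 0.18
 -> shift [ 2.497 -0.586 -0.051] spin -0.548
```

View pics/w2.png

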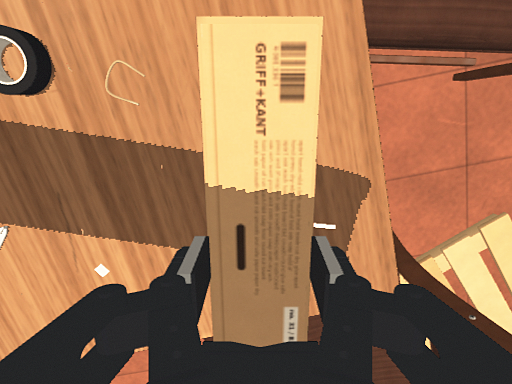

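The wrist view shows the pack held level and square between the pads at (195,265) and (325,265), with its far end at row 17. Moving on to the drawer.

Emit:
{"op": "carry_out", "data": {
  "deltas": [
    [0.25, -0.06, 0, -0.1, 0],
    [0.6, -0.15, 0, -0.35, 0],
    [1, -0.24, 0, -0.55, 0],
    [1, -0.24, 0, -0.55, 0]
  ]
}}

```text
clock: 6.05
position: [0.5044, -0.1668, 0.1428]
ee_rot: [0.671, 0.742, 0.0, -0.001]
ft_force: [0.2, -1.7, -0.1]
grip_width: 0.566
grasp_force: 41.4
```

```bash
python3 -c "
from h import *
plan(np.r_[bay+.03*ex,.12],5.2)"
```

```text
t 6.05 pos [ 0.5044 -0.1668  0.1428] az 5.77 F [ 0.2 -1.7 -0.1] grip 0.566 41.4 tilt [-0.0005  0.0016] j7 0.22
 -> shift [1.499 0.099 0.155] spin 0.019
```

Emit:
{"op": "carry_out", "data": {
  "deltas": [
    [0.4, 0.03, 0, 0.02, 0],
    [0.8, 0.06, 0, 0.02, 0],
    [1, 0.09, 0, 0.02, 0],
    [1, 0.09, 0, 0.02, 0]
  ]
}}

```text
clock: 6.55
position: [0.5039, -0.0194, 0.1428]
ee_rot: [0.677, 0.736, 0.0, -0.0]
ft_force: [0.9, -0.4, 0.4]
grip_width: 0.563
grasp_force: 41.4
```

```bash
python3 -c "
from h import *
plan(np.r_[bay+.028*ex,.09],5.2)"
```

```text
t 6.55 pos [ 0.5039 -0.0194  0.1428] az 4.86 F [ 0.9 -0.4  0.4] grip 0.563 41.4 tilt [-0.0003  0.0007] j7 -0.08
 -> shift [ 0.508 -0.005  0.352] spin -0.011
```

Emit:
{"op": "carry_out", "data": {
  "deltas": [
    [0.25, 0, 0, 0, 0],
    [0.5, 0, 0.05, -0.01, 0],
    [0.5, 0, 0.2, -0.01, 0],
    [0.5, 0, 0.33, -0.01, 0],
    [0.5, 0, 0.33, -0.01, 0]
  ]
}}

```text
clock: 7.18
position: [0.497, 0.0516, 0.0921]
ee_rot: [0.677, 0.736, -0.001, -0.001]
ft_force: [1.2, -0.3, -0.6]
grip_width: 0.567
grasp_force: 41.4
```

```bash
python3 -c "
from h import *
c=camera('wrist'); packT(c); save(c,'w3')
W=cloud(c); 
# drawer + mouth in bay frame
ey=np.array([ex[1],-ex[0]]); d=W[...,:2]-bay; X=d@ex; Y=d@ey; Z=W[...,2]; ok=(c['depth']>0)
def s(m): 
  print(m.sum(), m.sum()>20 and (np.percentile(X[m],[2,50,98]).round(4),np.percentile(Y[m],[1,50,99]).round(4)))
s(ok&(abs(Z-.07)<.004)&(X>.1)&(X<.3)); s(ok&(abs(Z-.046)<.004)&(X>-.02)&(X<.2)); s(ok&(abs(Z-.014)<.004)&(X>-.0)&(X<.2)); s(ok&(abs(Z-.056)<.003)&(X>-.03)&(X<.03))
plan(np.r_[bay+.028*ex,.075],5.2)"
```

```text
0.0006 n 35314 x -0.05283895145285505 0.10333986366573605 y -0.025737203369991937 0.024200171045285036 z@x0 0.017120468980524276 slope deg 0.02860179512241384 x-dir [-0.08481303  0.99639688]
28 (array([0.1049, 0.1173, 0.1268]), array([-0.0228,  0.0105,  0.0254]))
6223 (array([0.0072, 0.079 , 0.1381]), array([-0.0724, -0.0514,  0.0699]))
22949 (array([0.0097, 0.0951, 0.1476]), array([-0.0632, -0.0106,  0.061 ]))
1677 (array([-0.0053,  0.0028,  0.0077]), array([-0.0779, -0.0535,  0.0753]))
t 7.28 pos [0.4982 0.0523 0.0938] az 4.88 F [ 0.1  0.5 -0.6] grip 0.563 41.4 tilt [-0.0001 -0.    ] j7 -0.27
 -> shift [ 0.029 -0.007  0.126] spin -0.011
```

View pics/w3.png

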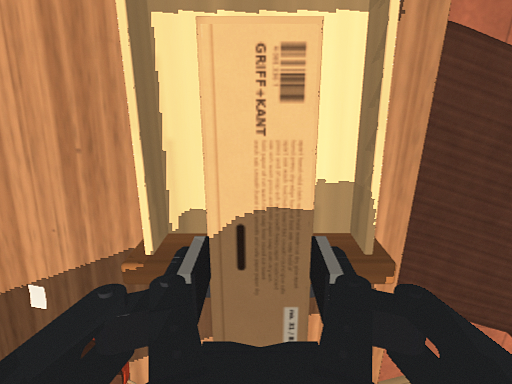

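The wrist view shows the pack centred over the drawer, with the drawer front across the picture at row ~255, the floor seen on both sides and the far end at row 17, still short of the chest mouth. I now press it down lightly on the drawer front so it tilts in the pads.

Emit:
{"op": "carry_out", "data": {
  "deltas": [
    [0.04, 0, 0.03, -0.01, 0],
    [0.04, 0, 0.06, -0.01, 0],
    [0.04, 0, 0.09, -0.01, 0],
    [0.04, 0, 0.1, -0.01, 0],
    [0.04, 0, 0.11, -0.01, 0],
    [0.04, 0, 0.12, -0.01, 0],
    [0.04, 0, 0.12, -0.01, 0]
  ],
  "force": 25
}}

```text
clock: 8.15
position: [0.4979, 0.0599, 0.0766]
ee_rot: [0.674, 0.739, 0.001, 0.0]
ft_force: [-3.7, 2.1, 11.0]
grip_width: 0.564
grasp_force: 45.3
```

```bash
python3 -c "
from h import *
c=camera('wrist'); packT(c)
plan(np.r_[bay+.030*ex,.073],5.2)"
```

```text
0.0006 n 33330 x -0.04732076329759031 0.10227998702926401 y -0.024914478750249252 0.025554498346398603 z@x0 0.015461866031079814 slope deg 6.206729048047187 x-dir [-0.09241505  0.99572054]
t 8.25 pos [0.4978 0.06   0.0766] az 5.3 F [-3.8  2.4 11.3] grip 0.567 45.3 tilt [0.0013 0.0004] j7 -0.3
 -> shift [-0.009 -0.009  0.024] spin 0.003
```

Emit:
{"op": "carry_out", "data": {
  "deltas": [
    [0, 0, 0.01, 0, 0],
    [0, 0, 0.02, 0, 0],
    [0, 0, 0.02, 0, 0]
  ]
}}

```text
clock: 8.62
position: [0.4981, 0.0605, 0.0738]
ee_rot: [0.674, 0.739, 0.001, 0.0]
ft_force: [-3.3, 4.7, 12.3]
grip_width: 0.564
grasp_force: 48.8
```

```bash
python3 -c "
from h import *
c=camera('wrist'); packT(c)
plan(np.r_[bay+.060*ex,.073],5.2)"
```

```text
0.0006 n 32038 x -0.04398229684333163 0.10067300346037468 y -0.02499163270245876 0.02535059719077468 z@x0 0.014625954179142805 slope deg 10.643087907604425 x-dir [-0.09279298  0.99568516]
t 8.72 pos [0.4982 0.0605 0.0739] az 5.32 F [-2.5  4.9 13. ] grip 0.571 48.8 tilt [0.0022 0.001 ] j7 -0.3
 -> shift [ 0.188 -0.012  0.006] spin 0.004
```

Emit:
{"op": "carry_out", "data": {
  "deltas": [
    [0, 0, -0.017, 0, 0],
    [0, 0, -0.017, 0, 0],
    [0.05, 0, -0.008, 0, 0],
    [0.1, 0, 0.002, 0, 0],
    [0.15, 0, 0.011, 0, 0],
    [0.2, 0, 0.02, 0, 0],
    [0.25, 0, 0.03, 0, 0],
    [0.3, 0, 0.039, 0, 0],
    [0.3, 0, 0.039, 0, 0]
  ],
  "force": 40
}}

```text
clock: 9.85
position: [0.4929, 0.1052, 0.0666]
ee_rot: [0.673, 0.739, 0.0, -0.0]
ft_force: [0.0, 1.0, 2.9]
grip_width: 0.566
grasp_force: 47.8
```

```bash
python3 -c "
from h import *
c=camera('wrist'); packT(c); 
W=cloud(c); ey=np.array([ex[1],-ex[0]]); d=W[...,:2]-bay; X=d@ex; Y=d@ey; Z=W[...,2]; ok=(c['depth']>0)
m=ok&(abs(Z-.056)<.004)&(abs(Y)<.08)&(abs(Y)>.045)&(X>-.05)&(X<.05); print(m.sum(),np.percentile(X[m],[1,5,50,95,99]),np.percentile(Z[m],[5,50,95]))
m=ok&(Z>.06)&(Z<.085)&(X>.1)&(abs(Y)>.03); print('board',m.sum(), m.sum()>9 and np.percentile(X[m],[1,5,50]))
save(c,'w4'); 
plan(np.r_[bay+.105*ex,.062],5.2)"
```

```text
0.0006 n 24389 x -0.044336712681058724 0.07104096978468609 y -0.025176138132934536 0.0246857328724645 z@x0 0.014667798860174575 slope deg 9.850516369504327 x-dir [-0.0927177   0.99569212]
617 [0.00399152 0.00464871 0.00668362 0.00817534 0.00870855] [0.05225715 0.05440811 0.05586548]
board 30807 [0.14842421 0.14988668 0.16541554]
t 9.95 pos [0.493  0.1045 0.0667] az 5.3 F [-0.2  1.9  2.7] grip 0.565 47.8 tilt [-0.0001  0.0006] j7 -0.4
 -> shift [ 0.192 -0.004  0.031] spin 0.003
```

View pics/w4.png

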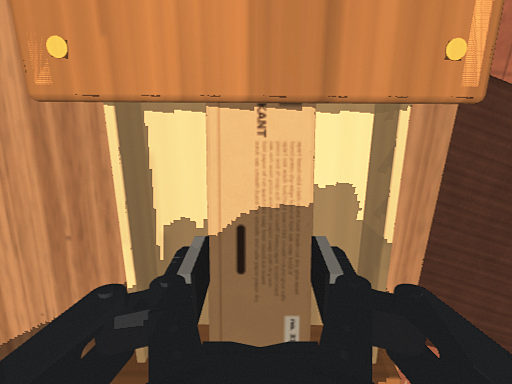

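The wrist view shows the pack going under the chest's top (board edge at row ~100), centred between the drawer walls, with the front just visible at row ~335. I continue against the spring plate.

Emit:
{"op": "carry_out", "data": {
  "deltas": [
    [0, 0, -0.012, 0, 0],
    [0.04, 0, -0.005, 0, 0],
    [0.08, 0, 0.002, 0, 0],
    [0.12, 0, 0.009, 0, 0],
    [0.16, 0, 0.016, 0, 0],
    [0.19, 0, 0.022, 0, 0],
    [0.215, 0, 0.026, 0, 0],
    [0.215, 0, 0.026, 0, 0]
  ]
}}

```text
clock: 10.95
position: [0.4902, 0.1362, 0.0627]
ee_rot: [0.674, 0.739, -0.0, 0.0]
ft_force: [1.8, -3.6, 1.3]
grip_width: 0.567
grasp_force: 47.7
```

```bash
cat >> h.py <<'E'
def state():
    o=manip.get_obs(); p=o['position']; print('grip X',round(float((p[:2]-bay)@ex),4))
    ey=np.array([ex[1],-ex[0]])
    for n in('side','scene'):
        c=camera(n); W=cloud(c); d=W[...,:2]-bay; X=d@ex; Y=d@ey; Z=W[...,2]; ok=c['depth']>0
        m=ok&(abs(Z-.0555)<.004)&(abs(Y)<.075)&(X>-.05)&(X<.05); print(n,'front top',m.sum(),m.sum()>5 and np.percentile(X[m],[2,50,98]).round(4))
        m=ok&(Z>.03)&(Z<.05)&(abs(Y)<.07)&(X<.0)&(X>-.06); print('  front face',m.sum(),m.sum()>5 and np.percentile(X[m],[2,20,50]).round(4))
    return c
E
python3 -c "
from h import *
c=camera('wrist'); packT(c); c=state()
plan(np.r_[bay+.108*ex,.05],5.2)"
```

```text
0.0009 n 15529 x -0.04532828358474257 0.033730270253350896 y -0.025219778766810894 0.025064581556654704 z@x0 0.01466434649610748 slope deg 7.892264295057484 x-dir [-0.09168958  0.99578762]
grip X 0.1077
side front top 211 [-0.0108  0.0027  0.0477]
  front face 233 [-0.0213 -0.0171 -0.0084]
scene front top 429 [-0.0166  0.0018  0.0486]
  front face 27 [-0.0194 -0.0189 -0.0129]
t 11.15 pos [0.4903 0.1358 0.0628] az 5.24 F [ 2.1 -4.6  0.3] grip 0.56 47.7 tilt [-0.     -0.0002] j7 -0.48
 -> shift [ 0.003 -0.005  0.085] spin 0.001
```

```bash
python3 -c "
from h import *
a=camera('side');b=camera('scene')
A=cv2.resize(a['img'][140:230,215:335],(600,450)); x=px(b,[.497,.05,.05]); print(x)
B=cv2.resize(b['img'][165:255,225:345],(600,450))
cv2.imwrite('pics/s5.png',cv2.resize(np.hstack([A,B]),(800,300))[:,:,::-1])"
```

```text
(np.float64(260.61712452852856), np.float64(204.64939148637995))
```

View pics/s5.png

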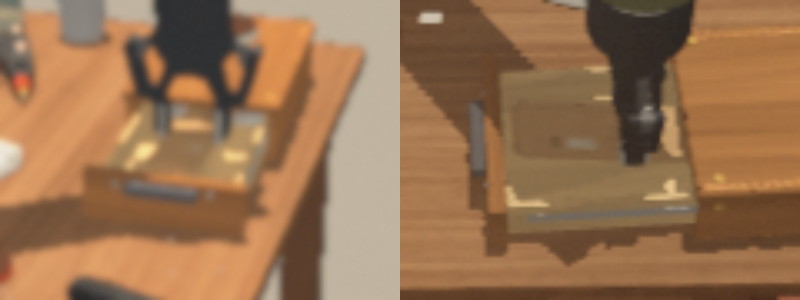

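The scene crop on the right shows the pack's near end at (513,130), just inside the drawer front's inner face at (500,130), so it is clear of the front. I now lower it.

Emit:
{"op": "carry_out", "data": {
  "deltas": [
    [0, 0, 0.025, 0, 0],
    [0, 0, 0.05, 0, 0],
    [0, 0, 0.075, 0, 0],
    [0, 0, 0.1, 0, 0],
    [0, 0, 0.12, 0, 0],
    [0, 0, 0.14, 0, 0],
    [0, 0, 0.155, 0, 0],
    [0, 0, 0.155, 0, 0]
  ]
}}

```text
clock: 12.25
position: [0.4903, 0.1355, 0.0393]
ee_rot: [0.674, 0.739, -0.0, 0.0]
ft_force: [-0.3, -6.7, 3.6]
grip_width: 0.567
grasp_force: 48.5
```

```bash
python3 -c "
from h import *
c=camera('wrist'); packT(c)
plan(np.r_[bay+.108*ex,.0375],5.2)"
```

```text
0.0006 n 13365 x -0.04985868855933899 0.026033590599762724 y -0.02504334455636819 0.024303355215796 z@x0 0.014529602944455437 slope deg 1.6452467900478658 x-dir [-0.09113769  0.99583803]
t 12.35 pos [0.4903 0.1355 0.0394] az 5.23 F [ 0.6 -7.1  3.7] grip 0.569 48.5 tilt [-0.0001 -0.0008] j7 -0.5
 -> shift [ 0.005 -0.005  0.013] spin 0.001
```

Emit:
{"op": "carry_out", "data": {
  "deltas": [
    [-0.02, 0, 0.006, 0, 0],
    [-0.035, 0, 0.012, 0, 0],
    [-0.035, 0, 0.012, 0, 0],
    [-0.035, 0, 0.012, 0, 0.2],
    [-0.035, 0, 0.012, 0, 0.35],
    [-0.035, 0, 0.012, 0, 0.4],
    [-0.035, 0, 0.012, 0, 0.4]
  ]
}}

```text
clock: 13.22
position: [0.4906, 0.1309, 0.0377]
ee_rot: [0.674, 0.739, -0.0, -0.0]
ft_force: [0.6, -0.9, 0.1]
grip_width: 0.702
grasp_force: 0.0
```

```bash
python3 -c "
from h import *
c=camera('wrist'); packT(c); o=manip.get_obs()
r=rect(c,'pack_center')
if r: print(np.percentile(r[1][:,2],[5,50,95]))
plan(np.r_[bay+.10*ex,.15],5.2)"
```

```text
0.0006 n 14870 x -0.05026299375837558 0.03206376129636565 y -0.024697395127758568 0.024504060137900206 z@x0 0.01444876119685409 slope deg 0.7515258320698794 x-dir [-0.09186557  0.99577142]
[0.02223353 0.02332097 0.02434647]
t 13.38 pos [0.4907 0.1309 0.0377] az 5.27 F [-0.6  0.1  0.1] grip 0.704 0.0 tilt [ 0.     -0.0001] j7 -0.49
 -> shift [-0.017 -0.005 -0.748] spin 0.002
```

Emit:
{"op": "carry_out", "data": {
  "deltas": [
    [0, 0, -0.15, 0, 0.4],
    [0, 0, -0.4, 0, 0.4],
    [0, 0, -0.75, 0, 0.4],
    [-0.3, 0, -0.75, 0, 0.0],
    [-0.6, 0, -0.75, 0, -1],
    [-1, 0, -0.75, 0, -1],
    [-1, 0, -0.75, 0, -1]
  ]
}}

```text
clock: 14.25
position: [0.5044, -0.0237, 0.15]
ee_rot: [0.677, 0.736, -0.001, 0.0]
ft_force: [-0.9, 1.7, -0.3]
grip_width: -0.0
grasp_force: 0.0
```

```bash
python3 -c "
from h import *
c=camera('wrist'); save(c,'w6')
W=cloud(c); ey=np.array([ex[1],-ex[0]]); d=W[...,:2]-bay; X=d@ex; Y=d@ey; Z=W[...,2]; ok=(c['depth']>0)
r=outline_of('pack_center',c)
if r:
  m=r[0]['region']&ok&(Z<.05); print(r[0]['conf'],m.sum(),np.percentile(X[m],[0.5,50,99.5]),np.percentile(Y[m],[1,99]),np.percentile(Z[m],[5,50,95]),np.polyfit(X[m],Z[m],1))
c=state()
plan(np.r_[bay-.06*ex,.062],5.2)"
```

```text
0.88 7957 [0.00785532 0.0492789  0.08505386] [-0.02441919  0.02468434] [0.02259    0.02399588 0.02526497] [-0.01310152  0.02453908]
grip X -0.0476
side front top 125 [-0.0152 -0.0029  0.0058]
  front face 230 [-0.0216 -0.0173 -0.008 ]
scene front top 290 [-0.0172 -0.002   0.006 ]
  front face 18 [-0.0195 -0.0193 -0.0166]
t 14.45 pos [ 0.5044 -0.0172  0.1503] az 5.36 F [ 0.6  0.7 -0.1] grip -0.003 0.0 tilt [0.0001 0.0003] j7 -0.07
 -> shift [-0.093 -0.006  0.589] spin 0.005
```

View pics/w6.png

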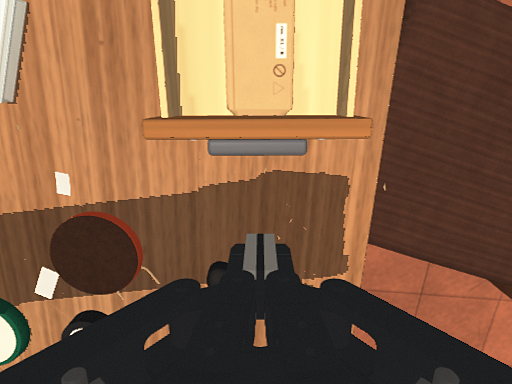

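The wrist view shows the pack lying flat behind the drawer front, with its near end at row ~110 against the front (row ~127). The pull is at (258,147) and the closed fingers are ahead of it at (260,250). I now go down in front of the pull.

Emit:
{"op": "carry_out", "data": {
  "deltas": [
    [-0.05, 0, 0.15, 0, -1],
    [-0.05, 0, 0.4, 0, -1],
    [-0.05, 0, 0.59, 0, -1],
    [-0.05, 0, 0.59, 0, -1]
  ]
}}

```text
clock: 14.95
position: [0.5037, -0.0245, 0.0602]
ee_rot: [0.673, 0.74, -0.001, -0.002]
ft_force: [-0.4, 0.6, 0.3]
grip_width: -0.0
grasp_force: 0.0
```

```bash
python3 -c "
from h import *
plan(np.r_[bay-.034*ex,.062],5.2);plan(np.r_[bay+.115*ex,.062],5.2)"
```

```text
t 14.95 pos [ 0.5037 -0.0245  0.0602] az 5.4 F [-0.4  0.6  0.3] grip -0.0 0.0 tilt [-0.0037  0.001 ] j7 -0.12
 -> shift [ 0.129  0.003 -0.012] spin 0.007
t 14.95 pos [ 0.5037 -0.0245  0.0602] az 5.4 F [-0.4  0.6  0.3] grip -0.0 0.0 tilt [-0.0037  0.001 ] j7 -0.12
 -> shift [ 1.122  0.007 -0.01 ] spin 0.007
```

Emit:
{"op": "carry_out", "data": {
  "deltas": [
    [0.06, 0, 0, 0, -1],
    [0.1, 0, 0, 0, -1],
    [0.12, 0, 0, 0, -1],
    [0.14, 0, 0, 0, -1],
    [0.16, 0, 0, 0, -1],
    [0.18, 0, 0, 0, -1],
    [0.21, 0, 0, 0, -1],
    [0.24, 0, 0, 0, -1],
    [0.27, 0, 0, 0, -1],
    [0.3, 0, 0, 0, -1],
    [0.33, 0, 0, 0, -1],
    [0.36, 0, 0, 0, -1],
    [0.39, 0, 0, 0, -1],
    [0.42, 0, 0, 0, -1],
    [0.45, 0, 0, 0, -1],
    [0.48, 0, 0, 0, -1],
    [0.51, 0, 0, 0, -1],
    [0.54, 0, 0, 0, -1],
    [0.57, 0, 0, 0, -1],
    [0.6, 0, 0, 0, -1]
  ]
}}

```text
clock: 17.45
position: [0.4973, 0.0618, 0.0618]
ee_rot: [0.675, 0.738, -0.001, 0.001]
ft_force: [0.6, -7.2, 1.6]
grip_width: 0.001
grasp_force: 3.6
```

```bash
python3 -c "
from h import *
state();plan(np.r_[bay+.115*ex,.062],5.2)"
```

```text
grip X 0.0332
side front top 22 [0.0188 0.0247 0.0456]
  front face 0 False
scene front top 24 [0.0282 0.0465 0.0498]
  front face 0 False
t 17.55 pos [0.4972 0.0625 0.0618] az 5.2 F [ 1.2 -4.6  0.7] grip 0.001 2.2 tilt [ 0.0005 -0.0016] j7 -0.32
 -> shift [ 0.541 -0.007 -0.002] spin -0.0
```

Emit:
{"op": "carry_out", "data": {
  "deltas": [
    [0.02, 0, 0, 0, -1],
    [0.05, 0, 0, 0, -1],
    [0.08, 0, 0, 0, -1],
    [0.11, 0, 0, 0, -1],
    [0.14, 0, 0, 0, -1],
    [0.17, 0, 0, 0, -1],
    [0.2, 0, 0, 0, -1],
    [0.23, 0, 0, 0, -1],
    [0.26, 0, 0, 0, -1],
    [0.29, 0, 0, 0, -1],
    [0.32, 0, 0, 0, -1],
    [0.35, 0, 0, 0, -1],
    [0.38, 0, 0, 0, -1],
    [0.4, 0, 0, 0, -1],
    [0.42, 0, 0, 0, -1],
    [0.44, 0, 0, 0, -1],
    [0.45, 0, 0, 0, -1],
    [0.46, 0, 0, 0, -1]
  ]
}}

```text
clock: 19.8
position: [0.4912, 0.1305, 0.0618]
ee_rot: [0.675, 0.738, -0.001, 0.001]
ft_force: [2.5, -6.7, 1.4]
grip_width: -0.001
grasp_force: 3.5
```

```bash
python3 -c "
from h import *
c=camera('scene'); W=cloud(c); d=W[...,:2]-bay; X=d@ex; Z=W[...,2]; Y=d@np.array([ex[1],-ex[0]])
m=(c['depth']>0)&(abs(Z-.07)<.004)&(abs(Y)<.09)&(X>.05)&(X<.3);print('board',np.percentile(X[m],[1,3]))
m=(c['depth']>0)&(abs(Z-.055)<.004)&(abs(Y)<.09)&(X>.05)&(X<.2);print('front',m.sum(),np.percentile(X[m],[2,50,98]))
plan(np.r_[bay+.115*ex,.062],5.2)"
```

```text
board [0.1478887  0.15113382]
front 254 [0.09711604 0.13049716 0.18949548]
t 19.85 pos [0.4912 0.1307 0.0618] az 5.17 F [ 2.8 -6.1  0.3] grip -0.0 3.4 tilt [ 0.0007 -0.0021] j7 -0.47
 -> shift [ 0.084 -0.008 -0.001] spin -0.001
```

Emit:
{"op": "carry_out", "data": {
  "deltas": [
    [0.01, 0, 0, 0, -1],
    [0.02, 0, 0, 0, -1],
    [0.03, 0, 0, 0, -1],
    [0.04, 0, 0, 0, -1],
    [0.05, 0, 0, 0, -1]
  ]
}}

```text
clock: 20.48
position: [0.4906, 0.1379, 0.0618]
ee_rot: [0.675, 0.738, -0.001, 0.001]
ft_force: [1.1, -7.0, 1.4]
grip_width: 0.002
grasp_force: 3.6
```

Emit:
{"op": "carry_out", "data": {
  "deltas": [
    [0.006, 0, 0, 0, -1],
    [0.012, 0, 0, 0, -1],
    [0.018, 0, 0, 0, -1]
  ]
}}

```text
clock: 20.85
position: [0.4903, 0.1406, 0.0618]
ee_rot: [0.675, 0.738, -0.001, 0.001]
ft_force: [1.3, -6.7, 1.7]
grip_width: 0.003
grasp_force: 3.5
```

Emit:
{"op": "carry_out", "data": {
  "deltas": [
    [0.006, 0, 0, 0, -1],
    [0.012, 0, 0, 0, -1]
  ]
}}

```text
clock: 21.1
position: [0.4902, 0.1424, 0.0618]
ee_rot: [0.675, 0.738, -0.001, 0.001]
ft_force: [1.9, -7.6, 1.2]
grip_width: 0.002
grasp_force: 3.5
```

Emit:
{"op": "carry_out", "data": {
  "deltas": [
    [0.006, 0, 0, 0, -1],
    [0.012, 0, 0, 0, -1]
  ]
}}

```text
clock: 21.35
position: [0.4901, 0.1436, 0.0618]
ee_rot: [0.675, 0.738, -0.001, 0.001]
ft_force: [2.1, -11.5, 3.4]
grip_width: -0.001
grasp_force: 5.5
```

Emit:
{"op": "carry_out", "data": {
  "deltas": [
    [0.006, 0, 0, 0, -1],
    [0.012, 0, 0, 0, -1]
  ]
}}

```text
clock: 21.6
position: [0.4901, 0.1437, 0.0618]
ee_rot: [0.675, 0.738, -0.002, 0.002]
ft_force: [1.4, -16.6, 6.4]
grip_width: 0.001
grasp_force: 8.4
```

The arm has stopped moving while the force climbs to 16.6 N, so the drawer is on its hard stop. I back off and check.

Emit:
{"op": "carry_out", "data": {
  "deltas": [
    [-0.03, 0, 0, 0, -1],
    [-0.15, 0, 0, 0, -1],
    [-0.4, 0, 0, 0, -1],
    [-0.4, 0, -0.3, 0, -1],
    [-0.4, 0, -0.8, 0, -1],
    [-0.4, 0, -0.8, 0, -1],
    [-0.4, 0, -0.8, 0, -1]
  ]
}}

```text
clock: 22.48
position: [0.4949, 0.0882, 0.182]
ee_rot: [0.674, 0.739, 0.0, 0.001]
ft_force: [0.7, 0.5, -1.0]
grip_width: 0.001
grasp_force: 0.0
```

```bash
python3 -c "
from h import *
c=camera('wrist'); save(c,'w7'); W=cloud(c); d=W[...,:2]-bay; X=d@ex; Z=W[...,2]; Y=d@np.array([ex[1],-ex[0]]); ok=c['depth']>0
m=ok&(abs(Z-.07)<.005)&(abs(Y)<.08)&(X>.1)&(X<.3);print('board',m.sum(),np.percentile(X[m],[.5,2]))
m=ok&(abs(Z-.054)<.006)&(abs(Y)<.075)&(abs(Y)>.04)&(X>.08)&(X<.2);print('front top',m.sum(),np.percentile(X[m],[2,50,98]))
s=camera('scene')
for q in('tape','cutter','felt_lid'):
  for b in boxes_of(q,s)[:1]: print(q,b['conf'],np.round(b['position'],3))
plan(np.r_[bay,.2],5.2)"
```

```text
board 17994 [0.14818685 0.14878254]
front top 1411 [0.13788453 0.14283802 0.14820868]
tape 0.61 [ 0.352 -0.196  0.021]
cutter 0.72 [ 0.521 -0.122  0.023]
felt_lid 0.95 [ 0.364 -0.102  0.01 ]
t 22.73 pos [0.4939 0.0881 0.1803] az 5.27 F [-0.   0.6 -0.2] grip 0.002 0.0 tilt [-0.0025  0.    ] j7 -0.27
 -> shift [-0.398 -0.001 -0.132] spin 0.002
```

View pics/w7.png

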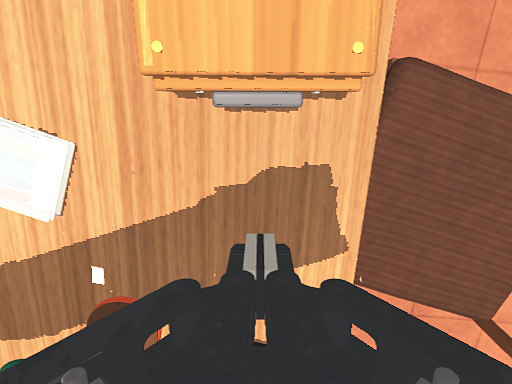

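The wrist view shows the drawer front (row ~84) tucked against the board edge (row ~73) with the pull at (258,99). The front's outer face is at 0.138, which matches fully shut, and the tape, cutter and felt lid are where they were.

```bash
python3 -c "
from workcell import ticket
print(ticket.hand_in())"
```

```text
the job is handed in; nothing more can be done
None
```

The pack lies flat in the drawer, the drawer is fully shut after a gentle push (17 N on the stop), the tape, cutter and felt lid have not moved, and the job is handed in at about 23 s.

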